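# Press a bottle's stopper home with the sprung lever

### The job

Press the stopper home in the bottle that stands in the press's carriage, with the press and without touching the bottle: slide the carriage fully in under the press, pull the lever down until you feel the stopper bottom out, and keep it firmly pressed for about a second, but do not lean on it much harder than that or the glass cracks. Then ease the lever slowly all the way back up without ever letting it spring, and draw the carriage fully back out with the bottle standing in its cup. Leave everything else on the table where it is.

Things in the scene. Friction and masses are not known exactly. Their poses are not given: they have to be found in the camera images.
- press: grey bench press bolted to the table. Origin on the table under the ram's axis; x from the open front to the column at the back, y to the left seen from the front, z up. Base plate x -230 to 130, y -70 to 70, 12 high; column x 60 to 110, y -40 to 40; head x -30 to 110, y -35 to 35, z 230 to 275 mm. With the carriage in, the bottle stands at the origin.
- ram: upright steel rod, 20 mm thick, 100 long, through the press's head; origin at its lower end, 222 mm up with the lever at rest; sinks 40 mm per rad of lever. A black pad (44 mm across) is screwed on below, its underside 16 to 26 mm below the origin: set anew each time and not told, so the lever angle at which the stopper bottoms (0.6 to 0.95 rad) must be felt. The glass cracks at 140 N of the ram.
- lever (a joint): angle of the press's sprung lever, rad: 0 at rest (pointing to the press's front, 0.45 rad upward), growing as it is pulled down, at most 1.08. Held at its grip it pulls back with 4 to 8 N; sliding the stopper adds 6 N; with the stopper home it goes solid: 5 N more is firm, 38 N in all cracks the glass. Returning faster than 1.2 rad/s counts as springing; let go, it goes faster.
- lever_hinge (a point): centre of the lever's hub, on its hinge axis (parallel to the press's y), 252 mm high, on the press's right-hand side: at x 20, y -115 mm in the press's frame.
- lever_grip (a point): on the upper face of the lever's flat black rubber grip, 180 mm out from the hinge. The grip is 100 long (125 to 225 mm from the hinge), 36 wide, 16 mm thick; the bar behind it is 14 mm thick. Site axes: x along the lever towards the hinge, y its width, z out of the upper face. Pressing it down from above with closed fingers works.
- carriage (a joint): travel of the sliding carriage, m: 0 fully out to the front, 0.100 fully in against its stop, with the bottle under the ram. It stays where it is left (2 N friction).
- carriage_knob (a point): on the axis of the carriage's upright knob, 62 mm over the table. The knob is a steel post 20 mm thick with a 25 mm thick black top from 67 to 85 mm over the table; the bar it stands on is 24 mm high. It can be pushed, hooked or pinched from above. It stands 95 mm in front of the bottle's axis and 30 mm to the left.
- carriage_cup (a point): middle of the floor of the carriage's low square cup (inside 68 by 68 mm, rim 18 mm above this point), where the bottle stands, 26 mm over the table.
- bottle: amber glass bottle, 130 mm high to its mouth, 64 mm thick up to 80 mm, neck 29 mm thick; origin in the centre of its underside, z up. It stands loose in the cup, 0.4 kg.
- stopper_top (a point): centre of the top of the bottle's stopper: a dark wooden cap, 34 mm across and 14 mm high, on a cork shank. Its top is 144 mm above the bottle's underside when it is fully home and 157 to 162 mm at the start. It slides under about 25 N and stays where it is pressed to.
- done_bottle_a: finished amber bottle with a yellow capsule, 150 mm high, 64 mm thick, standing to the left of the press; origin in the centre of its underside. Bystander.
- done_bottle_b: finished bottle like the other, standing to the right of the press behind the lever. Bystander.
- stopper_tub: white plastic tub with stoppers, 160 x 200 x 70 mm, origin under its centre. Bystander.
- wrench: steel wrench, 190 mm long, lying along its x axis. Bystander.
- spray: white plastic bottle, 190 mm high, 68 mm thick, origin in the centre of its underside. Bystander.
- mug: white mug, 95 mm high, 82 mm across, origin in the centre of its underside. Bystander.
- brush: hand brush lying along its x axis. Bystander.

How it is judged (in metres and radians):
On the way, in this order (a step that is already met when the one before it is completed fails the run):
1. the carriage is pushed fully in (within 5 mm) with the lever still up (value of joint carriage above 0.095 m and value of joint lever below 0.05 rad), for 0.2 s.
2. the lever presses the stopper home (within 3 mm), the ram on it with more than 15 N for half a second (z of stopper_top in the frame of bottle below 0.147 m and value of joint lever above 0.4 rad and contact force between ram and bottle above 15 N), for 0.5 s.
3. the lever is back up at rest, the carriage still in (value of joint lever below 0.05 rad and value of joint carriage above 0.08 m), for 0.2 s.
At the end, for the whole second after the job is handed in: the carriage fully out (within 6 mm), the lever up at rest (within 0.05 rad), the stopper home (within 3 mm), the bottle upright and at rest in the carriage's cup (value of joint carriage below 0.006 m and value of joint lever below 0.05 rad and z of stopper_top in the frame of bottle below 0.147 m and angle between bottle's own z axis and vertical below 0.06 rad and distance between bottle and carriage_cup below 0.006 m and linear speed of bottle below 0.02 m/s); the robot touches nothing.
It fails at once if the ram presses the bottle with more than 140 N (the glass cracks) (contact force between ram and bottle above 140 N).
It fails at once if the lever springs back (faster than 1.2 rad/s) (velocity of joint lever below -1.2 rad/s).
It fails at once if the robot touches the bottle or its stopper with more than 2 N (contact force between any of the fingers, the arm and bottle above 2 N).
It fails at once if a bystander is moved more than 30 mm (distance of any of done_bottle_a, done_bottle_b, stopper_tub, wrench, spray, mug, brush from where it was at the start of the episode above 0.03 m).
It also fails if it takes over 72 s, if anything falls off the work surface, if the arm or the gripper's body presses on something with over 40 N, if the wrist force passes 120 N, or if a joint passes its speed limit or range.

### The arm

A 6-joint arm with a two-finger parallel gripper is mounted at the origin on the work surface. World frame = base frame: x ahead of the robot, y to its left, z up, the work surface at z = 0. Lengths are in m, angles in degrees, forces in N, time in s.
With the tool pointing down it reaches from about 0.25 to 0.85 m from the base axis. Payload 12.5 kg.
Tool frame: the origin (TCP) lies at the very end of the fingers, on their centre line; the grasp point (between the pads) lies 19 mm behind it; z points along the fingers, y is the line along which they close (so a half turn about z gives the same grasp; the last joint's range is limited). The gripper opens to 93 mm and grips with 3 to 60 N. Pads are 15 mm wide; open, the fingers measure 128 mm over their backs; the gripper's body (75 mm by 188 mm) begins 65 mm behind the grasp point.
Start: joints at [-73.488, 20.094, 94.641, -0, 65.266, -4.847], TCP at [0.2, -0.512, 0.219] pointing down, gripper open.
Joint ranges: [-157.81, 157.81], [-45, 120.19], [0.68, 151.7], [-89.99, 269.99], [4.06, 180], [-164.3, 164.3]. Speed limits (degrees/s): [127.2, 127.2, 159.86, 180, 180, 180].

### API

Orientations are given as a 3x3 rotation matrix whose columns are the frame's x, y, z axes.
In Python, from station import manip, gripper_to, kinematics, vision, workorder, readout gives the robot as it stands. Calls block until the motion is done:
- manip.movep(position, orientation): joint-space move of the TCP to a pose.
- manip.line_to(position, rot=None, v=0.15, threshold=None): straight line of the TCP; rot=None keeps the orientation; v is the mean speed in m/s. With threshold (N) it stops when the force on the tool has changed by that much, and returns True; else False.
- manip.movej(angles): joint-space move.
- gripper_to(opening, grasp_force=None): finger opening in m; grasp_force is the grip in N (None keeps the last); returns when the fingers have stopped.
- manip.pause(seconds).
- kinematics.ik(position, orientation): joint angles nearest the present ones, or None.
- vision.snapshot(name): name is "scene" or "top" or "wrist"; returns a dict with "pixels" (480x640x3 uint8, red, green, blue), "camera_matrix" (3x3 intrinsics, pixels), "origin" and "orientation" of the camera in the world; the wrist camera has in their place "tool_from_camera" (4x4, takes a point from camera to tool coordinates, whose origin is the TCP and whose axes are the flange's). Camera axes: x right, y up, looking along -z (the intrinsics and any distortion apply to the point x, -y, -z); pixel columns grow to the right and rows downward; lengths in m; the calibration is good to about 2 mm. A picture is of the moment at which its call begins: read the wrist's pose just before it. There is no depth.
A pose or a line that the arm cannot do raises manip.Unreachable and nothing moves.
- workorder.job_done(): hands the job in; it is judged then, once.
Readings, each from a call of its own:
- readout.read_time_s(): time.
- readout.read_q(): joint angles.
- readout.read_dq(): joint speeds.
- readout.read_effort(): joint torques, N m.
- readout.read_tool_pos(): TCP position.
- readout.read_eef_rot(): TCP orientation.
- readout.read_contact_force(): force on the tool from outside, world axes, zero at the start.
- readout.read_wrist_torque(): the same for the moment, N m.
- readout.read_opening(): finger opening in m.
- readout.read_grasp_force(): force on a finger pad.
Only numpy, scipy, OpenCV 4.12 (cv2) and the standard library are available. Lean on these libraries where they do the work, as an engineer would, in place of code of your own. Each camera call takes 0.05 s, during which the arm holds its last target. There are 200 camera calls.

## Working session

There is one attempt and no reset: what is moved stays moved. The work goes in short steps, each a Python script; the robot and the scene stay as the last script left them, time stands still between calls to the robot, and variables do not carry over. Pictures are saved under pics/ and viewed, at most 10 in all, crops included, and the job is handed in when it is done.

```bash
ls; mkdir -p pics
python3 - <<'E'
from station import vision,readout
import cv2,pickle
for n in ("scene","top"):
    s=vision.snapshot(n); cv2.imwrite(f"pics/{n}0.png",s["pixels"][:,:,::-1]); pickle.dump(s,open(f"{n}0.pkl","wb"))
    print(n,s["camera_matrix"],s["origin"],s["orientation"],[k for k in s])
print(readout.read_time_s(),readout.read_eef_rot())
E
```

```text
pics
scene [[529.42525714   0.         323.51685934]
 [  0.         529.42525714 238.57369362]
 [  0.           0.           1.        ]] [1.29648558 0.59495011 1.11131199] [[-0.59933104 -0.54475985  0.58654838]
 [ 0.80036374 -0.39420619  0.45168503]
 [-0.01483887  0.74016092  0.67226604]] ['pixels', 'camera_matrix', 'origin', 'orientation']
top [[467.35363511   0.         320.72569747]
 [  0.         467.35363511 242.06686285]
 [  0.           0.           1.        ]] [ 3.26149922e-01 -1.15312901e-03  1.36810418e+00] [[-0.01304354  0.98522905 -0.17074423]
 [-0.99989931 -0.01189721  0.00773522]
 [ 0.00558959  0.17082793  0.98528502]] ['pixels', 'camera_matrix', 'origin', 'orientation']
0.1 [[ 9.31309298e-01  3.64229201e-01 -2.83475128e-04]
 [ 3.64229301e-01 -9.31308800e-01  9.67013448e-04]
 [ 8.82116545e-05 -1.00383856e-03 -9.99999492e-01]]
```

View pics/scene0.png

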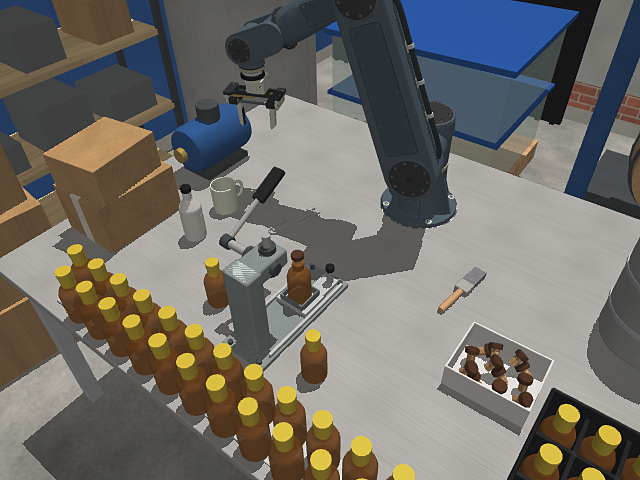

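View pics/top0.png

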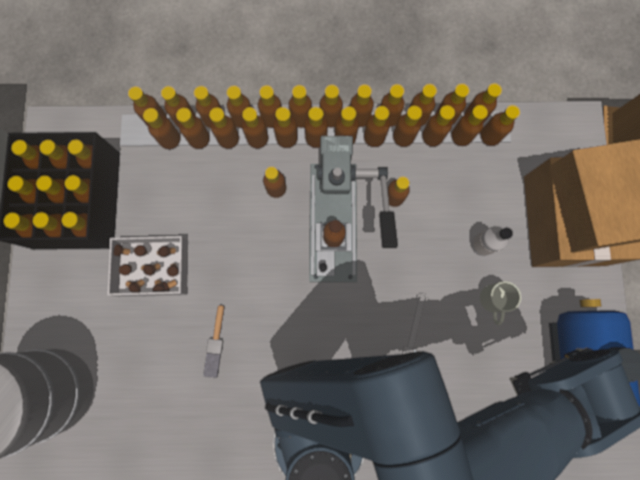

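The scene view shows the press at about (260,290), with the lever grip at (270,183) and the knob at (330,268). In the top view the knob is at (322,267), the bottle at (334,233), the grip at (388,229) and the hub at (383,173). I'll enlarge both views to read the pixels more exactly.

Run:
```python
import cv2
t=cv2.imread("pics/top0.png")[125:290,290:415]; cv2.imwrite("pics/topc.png",cv2.resize(t,None,fx=3.6,fy=3.6,interpolation=cv2.INTER_CUBIC))
t=cv2.imread("pics/scene0.png")[160:370,200:360]; cv2.imwrite("pics/scenec.png",cv2.resize(t,None,fx=2.8,fy=2.8,interpolation=cv2.INTER_CUBIC))
```

```text
(no output)
```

View pics/topc.png

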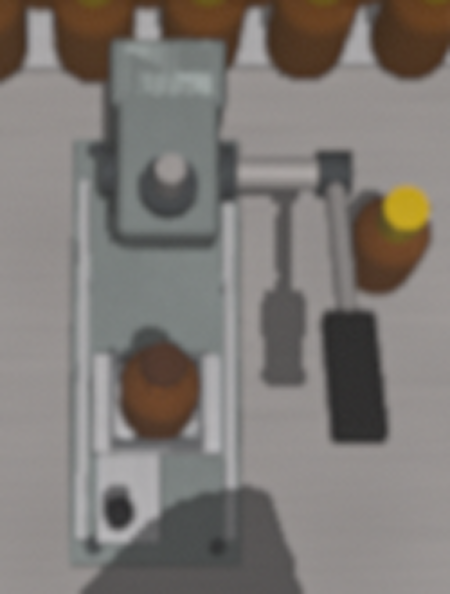

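View pics/scenec.png

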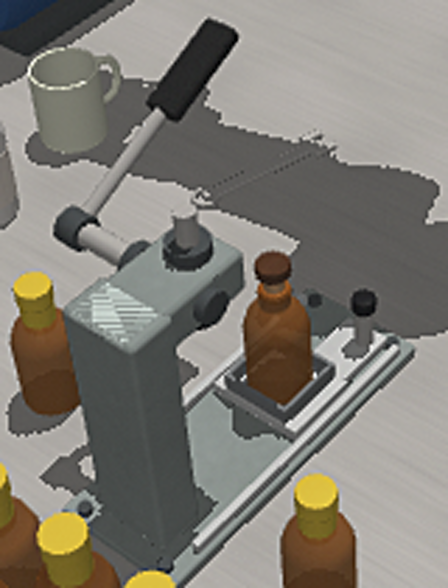

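```bash
cat > geo.py <<'E'
import numpy as np,pickle
S={n:pickle.load(open(f"{n}0.pkl","rb")) for n in("top","scene")}
def ray(s,u,v):
    K=s["camera_matrix"]; d=np.array([(u-K[0,2])/K[0,0],-(v-K[1,2])/K[1,1],-1]); d=np.array(s["orientation"])@d
    return np.array(s["origin"]),d/np.linalg.norm(d)
def T(u,v): return ray(S["top"],290+u/3.6-.36,125+v/3.6-.36)
def C(u,v): return ray(S["scene"],200+u/2.8-.32,160+v/2.8-.32)
def plane(r,z): o,d=r; return o+d*(z-o[2])/d[2]
def tri(a,b):
    A=np.array([a[1],-b[1]]).T; t=np.linalg.lstsq(A,b[0]-a[0],rcond=None)[0]
    p,q=a[0]+t[0]*a[1],b[0]+t[1]*b[1]; return (p+q)/2,np.linalg.norm(p-q)
E
python3 - <<'E'
from geo import *
np.set_printoptions(precision=4,suppress=True)
fl,fr,bl=[plane(T(*p),.012) for p in((70,563),(240,567),(72,142))]
print("plate",fl,fr,bl,np.linalg.norm(fl-fr),np.linalg.norm(fl-bl))
print("yaw side",np.degrees(np.arctan2(*(bl-fl)[[1,0]])),"yaw front",np.degrees(np.arctan2(*(fl-fr)[[1,0]]))-90)
print("knob top",plane(T(118,511),.085),plane(C(364,296),.085),tri(T(118,511),C(364,296)))
print("grip",tri(T(354,376),C(194,68)))
gc=[tri(T(*a),C(*b)) for a,b in zip([(322,314),(374,312),(387,440),(332,440)],[(180,118),(148,98),(210,18),(238,35)])]
print(gc, np.mean([g[0] for g in gc],0))
print("hub top~",plane(T(336,168),.27))
print("ram top",plane(T(170,167),.322),plane(C(187,210),.322))
print("stopper",plane(T(160,362),.185),plane(C(272,262),.185))
E
```

```text
plate [0.4468 0.0235 0.012 ] [ 0.4418 -0.1135  0.012 ] [0.8015 0.0187 0.012 ] 0.13712386908776755 0.35477538701290023
yaw side -0.775628351414169 yaw front -2.067507565214143
knob top [ 0.4797 -0.015   0.085 ] [ 0.4784 -0.0157  0.085 ] (array([ 0.4795, -0.0149,  0.0864]), np.float64(0.00016747316482333883))
grip (array([ 0.5334, -0.1613,  0.3303]), np.float64(0.0019217257580544597))
[(array([ 0.5773, -0.1437,  0.3107]), np.float64(0.0055696668184978875)), (array([ 0.5777, -0.1777,  0.3172]), np.float64(0.0019988020472046387)), (array([ 0.4893, -0.1773,  0.3524]), np.float64(0.00027006848309125075)), (array([ 0.4904, -0.1441,  0.3481]), np.float64(0.0004864539888254186))] [ 0.5337 -0.1607  0.3321]
hub top~ [ 0.6906 -0.1646  0.27  ]
ram top [ 0.6752 -0.0492  0.322 ] [ 0.6724 -0.0468  0.322 ]
stopper [ 0.575  -0.0456  0.185 ] [ 0.572 -0.049  0.185]
```

```bash
cat > rob.py <<'E'
import numpy as np
from station import manip,gripper_to,kinematics,vision,workorder,readout
np.set_printoptions(precision=4,suppress=True)
a=np.radians(-1.0); X=np.array([np.cos(a),np.sin(a),0]); Y=np.array([-np.sin(a),np.cos(a),0]); Z=np.array([0,0,1.])
O=np.array([.674,-.0487,0]); R=np.array([X,-Y,-Z]).T
def P(x,y,z): return O+X*x+Y*y+Z*z
def grip(th,off=0,r=.18):   # point on grip's upper face (+off along its normal)
    f=.45-th; return P(.02,-.115,.252)+r*(-np.cos(f)*X+np.sin(f)*Z)+(.008+off)*(np.sin(f)*X+np.cos(f)*Z)
def st(m=""): print(m,"t",readout.read_time_s(),"p",np.array(readout.read_tool_pos()),"F",np.array(readout.read_contact_force()),flush=True)
E
python3 - <<'E'
from rob import *
gripper_to(.06,10)
manip.movep([.28,-.3,.25],R); manip.movep([.36,-.02,.22],R)
manip.line_to(P(-.195,.03,.15),v=.2)
print(manip.line_to(P(-.195,.03,.042),v=.12,threshold=8)); st("down")
gripper_to(0,10); st("gripped"); print(readout.read_opening(),readout.read_grasp_force())
print(manip.line_to(P(-.088,.03,.042),v=.05,threshold=14)); st("in")
import cv2
s=vision.snapshot("top"); cv2.imwrite("pics/top1.png",cv2.resize(s["pixels"][120:300,270:430,::-1],None,fx=3,fy=3))
E
```

```text
False
down t 4.7667 p [ 0.4799 -0.0153  0.0426] F [-0.1908 -0.0618 -0.2976]
gripped t 5.4167 p [ 0.4796 -0.0153  0.0421] F [0.3286 0.2812 1.8511]
0.024618900581799025 10.000034719705582
True
in t 7.2417 p [ 0.5804 -0.0172  0.0418] F [-0.6147 -1.2007  4.379 ]
```

View pics/top1.png

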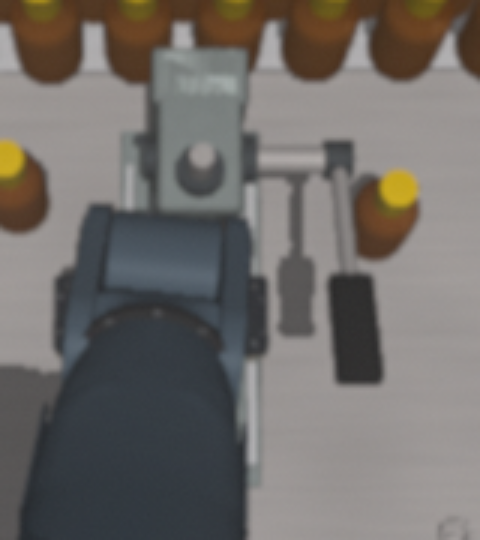

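The arm hides the knob, but the travel was 100.8 mm and it ended on a force stop, so the carriage is in. Next comes the lever.

Run:
```python
from rob import *
gripper_to(.06); manip.line_to(P(-.0945,.03,.15),v=.12)
manip.line_to(P(-.26,.03,.2),v=.2); gripper_to(0,20)
manip.line_to(P(-.26,-.05,.42),v=.25)
manip.line_to(grip(0)+Z*.04,v=.2); st("above")
print(manip.line_to(grip(0)-Z*.02,v=.02,threshold=2)); st("touch"); print(grip(0))
```

```text
above t 13.1083 p [ 0.533  -0.1608  0.3777] F [-0.0514 -0.474   0.593 ]
True
touch t 14.8583 p [ 0.5333 -0.1612  0.3414] F [0.0615 0.883  4.1949]
[ 0.5334 -0.1613  0.3375]
```

```bash
cat >> rob.py <<'E'
def tip(th): return grip(th)+Z*.0085*abs(np.tan(.45-th))
def fz(): return np.mean([readout.read_contact_force()[2] for _ in range(3)])
E
python3 - <<'E'
from rob import *
for th in np.arange(.05,.56,.05):
    hit=manip.line_to(tip(th),v=.04,threshold=9)
    F=np.array(readout.read_contact_force()); print(round(th,3),hit,F)
    if F[2]>20: break
st()
E
```

```text
0.05 False [-0.9263 -0.1374  4.8591]
0.1 False [-2.2917 -0.1019  6.5312]
0.15 False [-0.8907  0.6378  5.2124]
0.2 False [-1.4303  0.0694  6.0653]
0.25 False [-2.0666  0.0351  5.7616]
0.3 False [-3.3012  0.3102  6.208 ]
0.35 False [-2.7692 -0.4768  5.9963]
0.4 False [-2.9338 -0.6121  5.7649]
0.45 False [-4.2936 -0.486   6.5584]
0.5 True [-1.1517 -0.1298  6.4538]
0.55 True [-1.8746  0.3517  6.5544]
 t 18.75 p [ 0.512  -0.1611  0.2543] F [-1.8746  0.3517  6.5544]
```

Run:
```python
from rob import *
th=.49
while th<.62:
    manip.line_to(tip(th),v=.02); F=np.array(readout.read_contact_force()); print(round(th,3),F,round(readout.read_tool_pos()[2]-tip(th)[2],4))
    if np.linalg.norm(F)>19: break
    th+=.01
st()
```

```text
0.49 [-3.3912 -0.0694  8.3853] 0.0009
0.5 [-5.4382 -0.7391 10.7393] 0.0011
0.51 [-5.0101  0.4013 12.099 ] 0.0012
0.52 [-4.8727  0.2274 10.8016] 0.0012
0.53 [-4.8694  1.4104 12.4007] 0.0012
0.54 [-5.438  -0.9133 10.9426] 0.0012
0.55 [-4.7511 -0.6447 10.7705] 0.0012
0.56 [-6.0208  0.019  11.7652] 0.0012
0.57 [-5.6921 -0.1188 11.2367] 0.0012
0.58 [-5.8936  0.6859 11.824 ] 0.0011
0.59 [-5.2264  0.2727 11.1129] 0.0012
0.6 [-7.0113 -0.0647 11.8127] 0.0011
0.61 [-5.5269  0.9174 12.1242] 0.0011
 t 22.0 p [ 0.5131 -0.1611  0.2337] F [-5.5269  0.9174 12.1242]
```

```bash
cat >> rob.py <<'E'
def fn(th):
    f=.45-th; F=np.mean([readout.read_contact_force() for _ in range(2)],0); return F@(np.sin(f)*X+np.cos(f)*Z),F
E
python3 - <<'E'
from rob import *
th=.61
while th<1.0:
    th+=.02 if th<.79 else .004
    manip.line_to(tip(th),v=.025); n,F=fn(th); print(round(th,3),round(n,1),F)
    if n>20: break
st()
if th<1.0:
    t=readout.read_time_s()
    while n<23 and th<1.0:
        th+=.002; manip.line_to(tip(th),v=.02); n,F=fn(th); print(round(th,4),round(n,1),F)
    for _ in range(4): manip.pause(.3); print(fn(th)[0])
open("th","w").write(str(th)); st()
E
```

```text
0.63 11.8 [-4.9289 -0.3055 11.1283]
0.65 12.3 [-6.6999  0.2255 11.1948]
0.67 12.0 [-7.1743 -0.2711 10.6425]
0.69 11.7 [-6.7374  0.1247 10.3905]
0.71 12.3 [-6.2777  0.1335 11.105 ]
0.73 12.2 [-7.246  -0.7058 10.6489]
0.75 12.8 [-7.0078 -0.5919 11.2743]
0.77 13.0 [-7.8602 -0.7661 11.1001]
0.79 13.0 [-7.9105 -0.8591 10.9608]
0.794 14.1 [-8.3922  0.0656 11.9508]
0.798 13.6 [-7.9392  0.5048 11.5436]
0.802 15.0 [-8.3578 -0.2497 12.9165]
0.806 14.8 [-8.0358 -0.254  12.8026]
0.81 14.0 [-8.4367 -0.5696 11.8386]
0.814 13.6 [-7.5412 -0.4347 11.6383]
0.818 13.3 [-7.7309 -0.2158 11.3267]
0.822 14.5 [-8.5851 -0.1648 12.2519]
0.826 13.5 [-7.7075  0.7238 11.5062]
0.83 14.8 [-9.1922 -1.2012 12.3049]
0.834 14.7 [-8.5261 -0.8289 12.3744]
0.838 14.3 [-8.6696 -0.1945 11.8813]
0.842 14.4 [-8.8639  0.2049 11.8734]
0.846 15.1 [-8.9663 -0.0142 12.6534]
0.85 16.3 [-10.5485   0.5672  13.2354]
0.854 19.4 [-10.9516   1.0664  16.4539]
0.858 21.9 [-12.6541  -0.2809  18.3816]
 t 28.8 p [ 0.5228 -0.1612  0.1929] F [-12.6541  -0.2809  18.3816]
0.86 22.6 [-13.0575   0.3698  18.9675]
0.862 23.8 [-13.2515   0.3844  20.1753]
24.077521918835334
23.190365976563154
24.339915951491484
24.50817378466337
 t 30.5 p [ 0.523  -0.1613  0.1925] F [-14.3487   0.9798  20.4692]
```

Run:
```python
from rob import *
th=float(open("th").read())
for t in np.r_[np.arange(th-.01,.80,-.01),np.arange(.78,.04,-.04),.02,0]:
    manip.line_to(tip(t),v=.05 if t<.8 else .03)
    if t<.5: print(round(t,2),round(fn(t)[0],1))
manip.line_to(tip(0)+Z*.012,v=.02); st("top"); manip.pause(.3)
manip.line_to(tip(0)+Z*.06,v=.15); st("clear")
import cv2
manip.line_to(P(-.26,-.05,.42),v=.25); manip.line_to(P(-.26,.03,.2),v=.25); gripper_to(.06,10)
for n in("top","scene"):
    s=vision.snapshot(n); c=s["pixels"][120:300,270:430,::-1] if n=="top" else s["pixels"][160:370,200:360,::-1]
    cv2.imwrite(f"pics/{n}2.png",cv2.resize(c,None,fx=2.8,fy=2.8))
st()
```

```text
0.5 6.7
0.46 7.2
0.42 6.8
0.38 6.2
0.34 5.5
0.3 5.8
0.26 4.7
0.22 6.2
0.18 4.5
0.14 4.3
0.1 4.9
0.06 3.6
0.02 4.1
0.0 3.9
top t 38.8167 p [ 0.5333 -0.1613  0.3535] F [-0.3022 -0.2134 -0.6523]
clear t 39.5833 p [ 0.5333 -0.1612  0.4009] F [ 0.56    0.4444 -0.1339]
 t 42.5417 p [ 0.4146 -0.0142  0.2   ] F [ 0.3516  0.9712 -0.2952]
```

View pics/scene2.png

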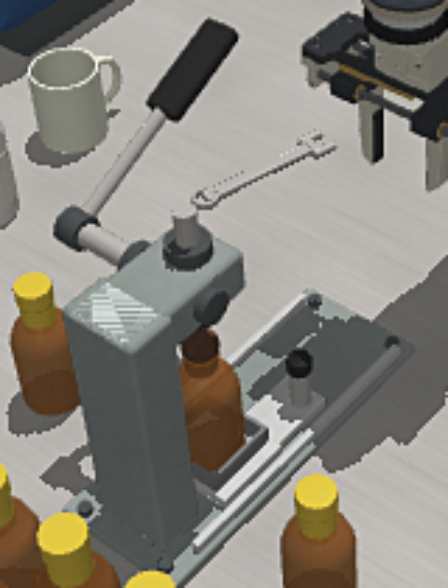

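The lever is back at rest, with its grip at (195,68) as at the start. The bottle stands under the ram with the stopper home, and the knob is in at (299,362). Now I'll draw the carriage out.

Run:
```python
from rob import *
import cv2
manip.line_to(P(-.0945,.03,.15),v=.15)
manip.line_to(P(-.0945,.03,.042),v=.12,threshold=8); st("down")
gripper_to(0,10); st("gripped"); print(readout.read_opening())
print(manip.line_to(P(-.203,.03,.042),v=.05,threshold=14)); st("out")
gripper_to(.06); manip.line_to(P(-.1955,.03,.16),v=.15); manip.line_to([.33,-.02,.25],v=.25); st()
s=vision.snapshot("scene"); cv2.imwrite("pics/scene3.png",cv2.resize(s["pixels"][160:370,200:360,::-1],None,fx=2.8,fy=2.8))
```

```text
down t 44.8917 p [ 0.5805 -0.0171  0.0427] F [0.5225 0.4205 0.4314]
gripped t 45.55 p [ 0.5801 -0.0172  0.0421] F [-1.5031 -1.8049  0.5157]
0.02431840832864977
True
out t 47.3667 p [ 0.4792 -0.0154  0.0422] F [-0.6765  0.6537  1.5006]
 t 49.9083 p [ 0.3304 -0.02    0.2495] F [0.716  0.2237 0.036 ]
```

View pics/scene3.png

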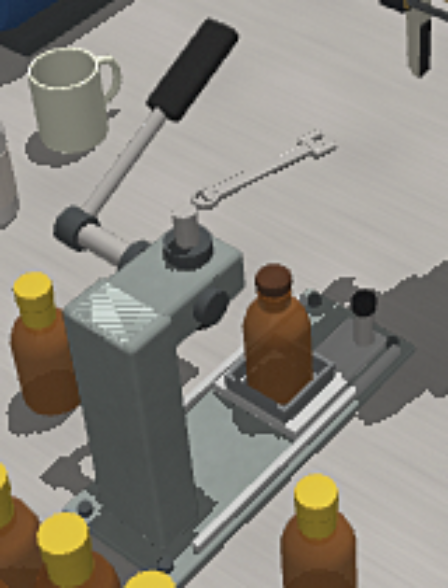

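The carriage is fully out, with the knob at (364,300) as at the start. The bottle stands upright in its cup with the stopper seated, its top at (273,275), and the lever is up.

```bash
python3 -c "
from station import workorder
print(workorder.job_done())"
```

```text
the job is handed in; nothing more can be done
None
```

The job is handed in at about 50 s: the stopper was pressed until the lever went solid and held for over a second, the lever was eased back up to rest, and the carriage was drawn fully out with the bottle upright in its cup; the hand-in call gave no verdict.

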